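Key the screw carousel onto the feeder's drive pin

TASK

The white screw carousel sits loosely on top of the screw feeder and has not gone home, because the notch in its rim is not over the feeder's drive pin. With a fingertip push it round on its spindle until the notch stands over the pin, then press it down on its hub until it is fully home with the pin up through the notch. Do not lift the carousel or force it with more than a firm finger press, and leave the things standing around where they are.

Things in the scene. Friction and masses are not known exactly. Their poses are not given: they have to be found in the camera images.
- feeder: Grey screw feeder, fixed to the desk: round housing 168 mm in diameter, deck 34 mm high; low console 44 x 104 mm at its front (-x side, out to 119 mm from the axis), nowhere higher than 35 mm. Origin on the spindle axis at desk height, z up. The steel drive pin stands on its -x side, 71 mm from the axis. A desk lamp stands to its right: arm and flat head 0.41 to 0.5 m up, from 75 mm right of the axis.
- pin (a point): Top of the upright drive pin (10 mm in diameter, domed end), 43.5 mm above the desk. The pin cannot move.
- notch (a point): Middle of the only notch in the carousel's rim: 71 mm from its axis, halfway through the 4 mm thick flange. 14 mm wide, cut in from the edge; turns with the carousel. Pressed down within about 3 mm of the pin, it slips over the pin's domed end by itself.
- hub_top (a point): Centre of the flat top of the carousel's round hub (33 mm in diameter, metal cap), on the spindle axis: where to press. 27 mm above the carousel's underside, 5 mm higher than its walls.
- pocket (a point): Mid-floor of the pocket opposite the notch, 39 mm from the axis. Flange 148 mm in diameter; outer wall inner radius 61 mm; four dividers 3 mm thick, hub to wall, at 45, 135, 225, 315 degrees from the notch, tops 18 mm above the pocket floors; screws in the pockets under 6 mm high. A fingertip let down into a pocket and moved in an arc about the axis pushes a divider and turns the carousel.
- carousel (a joint): Turn of the white carousel about the upright spindle, rad, counter-clockwise from above. Turns endlessly with slight friction (0.05 N m) and stays where it is left. 0 or any whole turn: notch over the pin.
- carousel_seat (a joint): How far the carousel has been pressed down on its spindle, m: 0 = up as found (its underside 44 mm above the desk), 0.007 = fully home (37 mm). It is a push fit that stays where it is left and takes about 4 N to slide; the pin stops it after about 1 mm unless the notch is over the pin. Negative = lifted.
- cleaner_bottle: White bottle with a red cap, 44 mm in diameter, 119 mm tall, loose; leave it. Origin: centre of its underside.
- pin_tin: Shallow open round tin, 63 mm in diameter, 16 mm high, loose; leave it. Origin: centre of its underside.
- glue_bottle: Small black bottle, 25 mm in diameter, 66 mm tall, loose; leave it. Origin: centre of its underside.
- brush: Small brush with a wooden handle, 148 x 13 x 24 mm, lying, loose; leave it. Origin: centre of its underside.

How it is judged:
At the end, for the whole second after the job is handed in: The carousel is pressed at least 6 of its 7 mm down onto its spindle with the notch within 4 mm of the pin's axis (pin up through the notch), it is at rest, and the four loose things are within 20 mm of where they stood (value of joint carousel_seat above 0.006 m and horizontal distance between notch and pin below 0.004 m and velocity of joint carousel between -0.05 and 0.05 rad/s and distance of each of cleaner_bottle, pin_tin, glue_bottle, brush from where it was at the start of the episode below 0.02 m); the robot touches nothing.
It fails at once if the carousel is lifted by more than 2 mm (value of joint carousel_seat below -0.002 m).
It fails at once if the fingers force or squeeze the carousel with more than 40 N (contact force between the fingers and carousel above 40 N).
It fails at once if one of the loose things is pushed more than 20 mm or knocked over (distance of any of cleaner_bottle, pin_tin, glue_bottle, brush from where it was at the start of the episode above 0.02 m or angle between any of cleaner_bottle, glue_bottle's own z axis and vertical above 0.4 rad).
It also fails if it takes over 51 s, if anything falls off the work surface, if the arm or the gripper's body presses on something with over 40 N, if the wrist force passes 120 N, or if a joint passes its speed limit or range.

ROBOT

A 6-joint arm with a two-finger parallel gripper is mounted at the origin on a cart in front of the work surface, level with it; the furniture and walls round the work are solid. World frame = base frame: x ahead of the robot, y to its left, z up, the work surface at z = 0. Lengths are in m, angles in rad, forces in N, time in s.
With the tool pointing down it reaches from about 0.35 to 0.875 m from the base axis. Payload 4.2 kg.
Tool frame: the origin (TCP) lies midway between the tips of the shut fingers; the grasp point (between the pads) lies 19 mm behind it; z points along the fingers, y is the line along which they close (so a half turn about z gives the same grasp; the last joint's range is limited). The gripper opens to 85 mm and grips with 20 to 120 N. Pads are 22 mm wide; open, the fingers measure 114 mm over their backs; the gripper's body (76 mm by 85 mm) begins 54 mm behind the grasp point. The pads swing forward as they close: fully open they stand 13 mm farther back than shut.
Start: joints at [1.535, 0.385, 0.008, 0, -1.194, -0.259], TCP at [0.182, 0.598, 0.231] pointing down, gripper open.
Joint ranges: [-3.14, 3.14], [-1.21, 2.06], [-1.07, 1.41], [-3.16, 2.05], [-2.99, -0.16], [-3.1, 3.1]. Speed limits (rad/s): [2.79, 2.79, 3.14, 3.14, 3.14, 3.14].

INTERFACE

Orientations are given as a unit quaternion [x, y, z, w].
In Python, from bench import get_obs, optics, env gives the robot as it stands.
- The arm moves only by the tool send_rows, never from a script. Its argument "series" is a list that holds one entry, the list of rows, each a list of 5 numbers: the opening, from -1 (shut) to 1 (fully open), then the shift along the world's x, y, z as a fraction of full scale, then the turn about the world's z as a fraction of full scale. In form: [[[fingers, dx, dy, dz, spin], ...]]. A call has exactly 8 rows; each row shifts and turns the commanded pose from where the row before left it; what a row does not reach is not made up. Full scale, the value 1, is 250 mm for a shift and 90 degrees for a turn. A row lasts 1/8 s, in which the tool goes at most 62.5 mm and 10.7 degrees, less where a joint would pass 70% of its speed; a pose out of reach is approached as far as the arm can. A call with a number of a shift or a turn outside -1 to 1 is refused whole. A call with a gripper value outside its range is refused whole. The fingers move at their own pace and stop on an object; "grip_force" is the grip in N (left out, the last holds). Time passes only in rows, so rows that do not move let the fingers close, or fill a call up. It gives the time, the measured TCP pose, the force, the opening and the grip force at its end, in the units of the state.
- get_obs(): the state, without advancing time (a new reading comes with each control period).
- optics.get_image(name): name is "scene" or "top" or "wrist"; returns a dict with "image" (420x560x3 uint8, red, green, blue), "fx", "fy", "cx", "cy" (pixels), "view" (4x4, takes a point from world to camera coordinates). Camera axes: x right, y down, z forward; pixel columns grow to the right and rows downward; lengths in m; the calibration is good to about 2 mm. The wrist camera is an equidistant fisheye: a pixel r from the principal point sees the ray r / f radians off the axis. A picture is of the moment at which its call begins. There is no depth.
- env.job_done(): hands the job in; it is judged then, once.
The state is a dict: "t": time; "q": joint angles; "joint_vel": joint speeds; "effort": joint torques, N m; "eef_pos": TCP position; "tcp_rot": TCP orientation; "wrist_force": force on the tool from outside, world axes, zero at the start; "moment": the same for the moment, N m; "gripper_width": finger opening in m; "grasp_force": force on a finger pad.
Only numpy, scipy, OpenCV 4.12 (cv2) and the standard library are available. Lean on these libraries where they do the work, as an engineer would, in place of code of your own. Each camera call takes 0.05 s, during which the arm holds its last target. There are 200 camera calls.

## Working session

There is one attempt and no reset: what is moved stays moved. The work goes in short steps, Python scripts to look and compute and a tool call to move; the robot and the scene stay as the last step left them, time stands still between calls to the robot, and variables do not carry over. Pictures are saved under pics/ and viewed, at most 10 in all, crops included, and the job is handed in when it is done.

Besides the shell and the picture viewer there is one more tool, called in YAML: its name, and indented under it one key for each argument. send_rows: Moves the arm, as the interface text tells. Its arguments: {"type":"object","properties":{"series":{"type":"array"},"grip_force":{"type":"number"}},"required":["series"]}

```bash
mkdir -p pics; cat > h.py <<'E'
import cv2, numpy as np
from bench import get_obs, optics, env
def shot(n,f):
    d=optics.get_image(n); cv2.imwrite('pics/'+f,d['image'][:,:,::-1]); np.savez('pics/'+f+'.npz',**d); return d
def load(f): return dict(np.load('pics/'+f+'.npz'))
def ray(d,u,v,fish=False):
    V=d['view']; R=V[:3,:3]; c=-R.T@V[:3,3]
    x=(u-d['cx'])/d['fx']; y=(v-d['cy'])/d['fy']
    if fish:
        r=np.hypot(x,y); k=np.sin(r)/r if r>1e-9 else 1; p=np.array([x*k,y*k,np.cos(r)])
    else: p=np.array([x,y,1.])
    return c,R.T@p
def onz(d,u,v,z,fish=False):
    c,r=ray(d,u,v,fish); return c+r*(z-c[2])/r[2]
def proj(d,P):
    p=d['view'][:3,:3]@np.array(P)+d['view'][:3,3]; return d['fx']*p[0]/p[2]+d['cx'],d['fy']*p[1]/p[2]+d['cy']
E
python3 - <<'E'
from h import *
a=shot('top','top0.png');shot('scene','scene0.png')
o=get_obs();print(o['t'],o['eef_pos'],o['tcp_rot'],o['gripper_width'])
E
```

```text
0.1 [0.18140182 0.59755073 0.23032234] [ 9.89147130e-01 -1.46925082e-01 -1.01747164e-04  9.82596316e-04] 0.08550700066169009
```

View pics/top0.png

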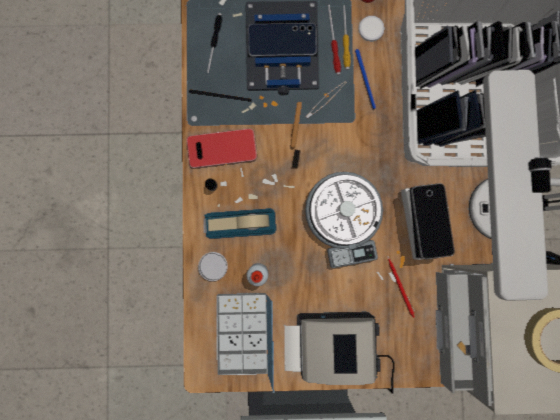

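View pics/scene0.png

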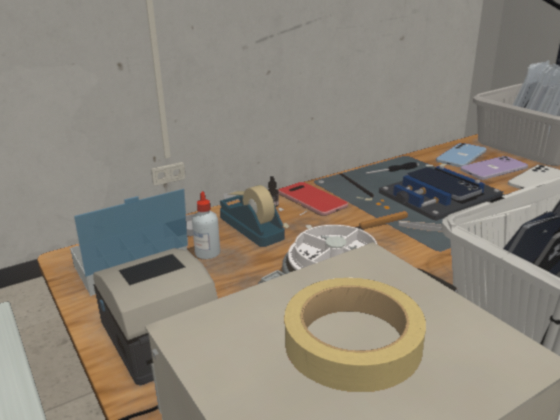

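The top view shows the feeder centred near (345,210) with its console below it near (352,254). The bottle is at (258,275), the tin at (213,266), the glue at (210,186) and the brush at about (297,125). The scene view shows the carousel at (333,250), partly hidden by a box.

```bash
python3 - <<'E'
from h import *
d=load('top0.png')
print(d['view'],d['fx'],d['cx'],d['cy'])
for n,u,v,z in [('hub',347,209,.071),('rim',345,211,.05),('console',352,254,.035),('lamp',518,185,.45),('lampL',487,185,.45),('bottle',258,275,.11),('brush',297,125,.01),('phonestand',428,220,.05),('printer',340,350,.1)]:
    print(n,onz(d,u,v,z).round(3))
im=d['image'][:,:,::-1][160:280,290:410]
cv2.imwrite('pics/top0c.png',cv2.resize(im,(600,600),interpolation=cv2.INTER_CUBIC))
E
```

```text
[[-0.0197517  -0.99978501  0.00630832  0.08733581]
 [-0.99772921  0.01930394 -0.06452732  0.60000028]
 [ 0.06439167 -0.00756852 -0.997896    0.93869083]
 [ 0.          0.          0.          1.        ]] 438.2573256493597 274.1317600158941 209.4198902284046
hub [ 0.596 -0.075  0.071]
rim [ 0.593 -0.074  0.05 ]
console [ 0.502 -0.089  0.035]
lamp [ 0.598 -0.216  0.45 ]
lampL [ 0.598 -0.179  0.45 ]
bottle [0.468 0.11  0.11 ]
brush [0.79  0.021 0.01 ]
phonestand [ 0.571 -0.249  0.05 ]
printer [ 0.318 -0.048  0.1  ]
```

View pics/top0c.png

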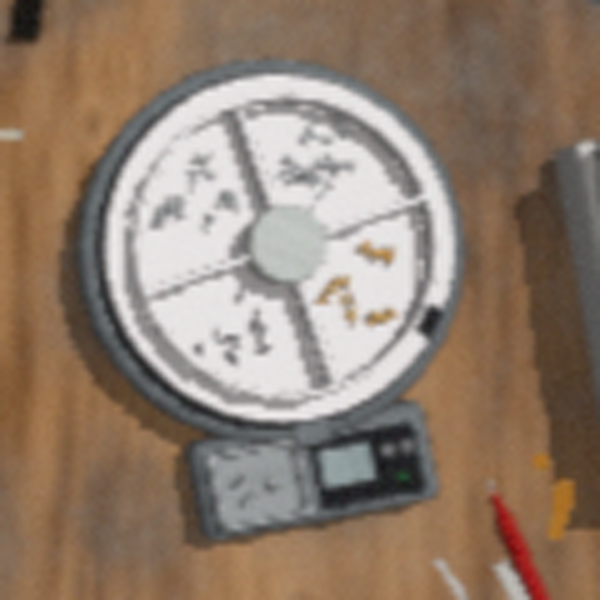

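send_rows:
  series:
    - [[-1, 0.1, -0.17, 0.02, 0], [-1, 0.1, -0.17, 0.02, 0], [-1, 0.1, -0.17, 0.02, 0], [-1, 0.1, -0.17, 0.02, 0], [-1, 0.1, -0.17, 0.02, 0], [-1, 0.1, -0.17, 0.02, 0], [-1, 0.1, -0.17, 0, 0], [-1, 0.1, -0.17, 0, 0]]

```text
t: 1.1
eef_pos: [0.3819, 0.2564, 0.2612]
tcp_rot: [0.989, -0.147, -0.0, 0.0]
wrist_force: [0.2, 1.0, 0.6]
gripper_width: 0.0001
grasp_force: 0.0
```

send_rows:
  series:
    - [[-1, 0.12, -0.17, 0, 0], [-1, 0.12, -0.17, 0, 0], [-1, 0.12, -0.17, 0, 0], [-1, 0.12, -0.17, 0, 0], [-1, 0.12, -0.17, 0, 0], [-1, 0.06, -0.1, 0, 0], [-1, 0, 0, 0, 0], [-1, 0, 0, 0, 0]]

```text
t: 2.1
eef_pos: [0.5461, 0.0207, 0.2609]
tcp_rot: [0.989, -0.147, -0.0, 0.0]
wrist_force: [-0.1, -0.2, -0.4]
gripper_width: -0.0
grasp_force: 0.0
```

```bash
python3 - <<'E'
from h import *
a=shot('wrist','w1.png');o=get_obs();print(o['t'],o['eef_pos'],o['tcp_rot'],o['q'],o['gripper_width'],o['wrist_force'],a['view'],a['fx'],a['cx'],a['cy'])
E
```

```text
2.15 [0.54604779 0.02108724 0.2611621 ] [ 9.89209334e-01 -1.46508780e-01 -2.67132799e-04 -3.96775282e-06] [ 3.35220940e-01  2.30656354e-01 -1.37074725e-01 -2.73019601e-04
 -1.20353491e+00  9.41597388e-01] 0.00021341727274833686 [-0.45501837  0.71304833 -0.28440306] [[-2.90798235e-01 -9.56784398e-01 -3.95704881e-05  1.79573807e-01]
 [-9.05835329e-01  2.75299821e-01  3.21981932e-01  4.37539466e-01]
 [-3.08056395e-01  9.36676218e-02 -9.46745813e-01  5.74991776e-01]
 [ 0.00000000e+00  0.00000000e+00  0.00000000e+00  1.00000000e+00]] 325.19226210127806 283.18325801312756 205.63919864392489
```

View pics/w1.png

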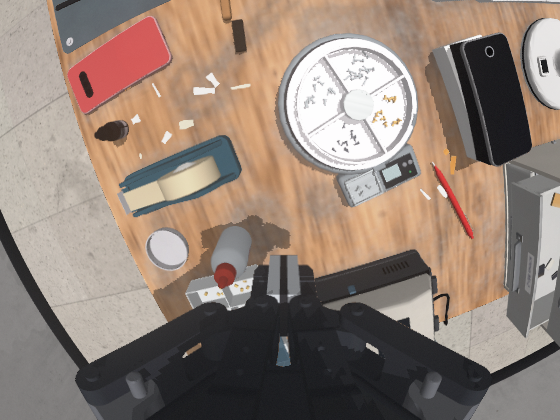

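The wrist view shows the carousel's hub at about (358,105), the notch hidden or dark near (405,145), and the console at about (380,178).

```bash
python3 - <<'E'
from h import *
d=load('w1.png')
im=d['image'][:,:,::-1][30:215,270:430]
cv2.imwrite('pics/w1c.png',cv2.resize(im,None,fx=3.2,fy=3.2,interpolation=cv2.INTER_CUBIC))
E
```

```text
(no output)
```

View pics/w1c.png

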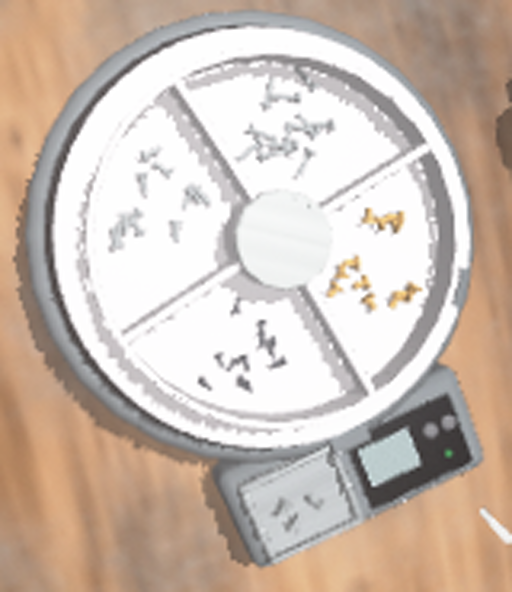

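The crop shows the hub at (284,239), the divider ends at (178,92), (425,150), (125,335) and (368,385), and the console's front corners at (262,566) and (480,462).

```bash
cat > m.py <<'E'
from h import *
def rep(d,f,pts,fish):
    g=lambda p,z:onz(d,*f(*p),z,fish)[:2]
    hub=g(pts['hub'],.071); print('hub',hub.round(4))
    deg=lambda v:np.degrees(np.arctan2(v[1],v[0])).round(1)
    for p in pts['div']:
        v=g(p,.066)-hub; print(' div',deg(v),np.hypot(*v).round(3))
    v=g(pts['notch'],.048)-hub; print(' notch',deg(v),np.hypot(*v).round(3))
    a,b=[g(p,.034) for p in pts['front']]; e=b-a; print(' front len',np.hypot(*e).round(3),'pin dir from edge',deg(np.array([e[1],-e[0]])),deg(-np.array([e[1],-e[0]])),'from mid',deg((a+b)/2-hub),np.hypot(*((a+b)/2-hub)).round(3))
E
python3 - <<'E'
from m import *
rep(load('w1.png'),lambda u,v:(u/3.2+270-.35,v/3.2+30-.35),dict(hub=(284,239),div=[(178,92),(425,150),(125,335),(368,385)],notch=(461,285),front=[(262,566),(480,462)]),True)
rep(load('top0.png'),lambda u,v:(u/5+290-.4,v/5+160-.4),dict(hub=(288,244),div=[(228,112),(424,202),(152,297),(322,385)],notch=(431,320),front=[(212,542),(437,493)]),False)
E
```

```text
hub [ 0.5999 -0.0751]
 div 19.3 0.058
 div -73.0 0.059
 div 106.3 0.06
 div -162.6 0.058
 notch -116.8 0.073
 front len 0.095 pin dir from edge -170.5 9.5 from mid -171.2 0.113
hub [ 0.5974 -0.0752]
 div 21.9 0.06
 div -73.9 0.061
 div 110.1 0.06
 div -167.3 0.06
 notch -116.7 0.071
 front len 0.099 pin dir from edge -169.0 11.0 from mid -170.8 0.117
```

send_rows:
  series:
    - [[-1, 0.019, -0.0766, 0, 0.055], [-1, 0.019, -0.0766, 0, 0.055], [-1, 0.019, -0.0766, 0, 0.055], [-1, 0.019, -0.0766, 0, 0.055], [-1, 0, 0, -0.14, 0.055], [-1, 0, 0, -0.14, 0.055], [-1, 0, 0, -0.14, 0.055], [-1, 0, 0, -0.1, 0.055]]

```text
t: 3.15
eef_pos: [0.5647, -0.0548, 0.13]
tcp_rot: [0.98, 0.199, -0.001, -0.0]
wrist_force: [0.2, 0.2, -0.5]
gripper_width: 0.0002
grasp_force: 0.0
```

```bash
python3 - <<'E'
from h import *
a=shot('wrist','w2.png');o=get_obs();print(o['t'],o['eef_pos'],o['q'])
im=a['image'][:,:,::-1][60:330,130:490]
cv2.imwrite('pics/w2c.png',cv2.resize(im,None,fx=2.2,fy=2.2,interpolation=cv2.INTER_CUBIC))
E
```

```text
3.2 [ 0.56260745 -0.05490546  0.12680256] [ 0.18848701  0.38496206 -0.27747032 -0.0019032  -0.91568736  1.78529304]
```

View pics/w2c.png

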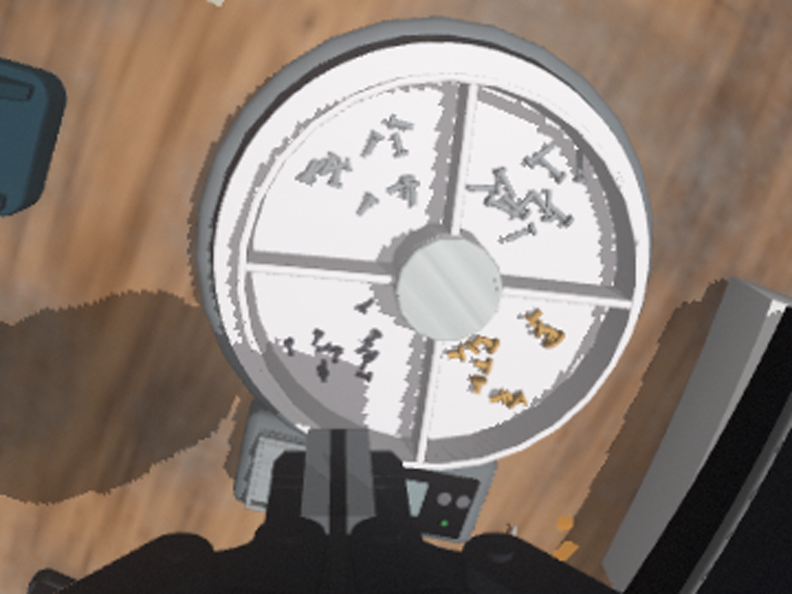

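The close view shows the hub at crop (449,288) and the divider ends at (465,85), (250,268), (630,303) and (420,458). The fingers are at (340,450), above the deck.

```bash
python3 - <<'E'
from m import *
d=load('w2.png'); f=lambda u,v:(u/2.2+130-.3,v/2.2+60-.3)
hub=onz(d,*f(449,288),.071,True);print(hub)
for p in [(465,85),(250,268),(630,303),(420,458)]:
    v=onz(d,*f(*p),.066,True)-hub; print(np.degrees(np.arctan2(v[1],v[0])),np.hypot(v[0],v[1]))
for p in [(240,497),(470,540)]: print(onz(d,*f(*p),.034,True))
E
```

```text
[ 0.60045267 -0.07463013  0.071     ]
19.54086889364698 0.059505062484154096
108.36975264409938 0.059366266023959516
-72.5875765804774 0.061032811303518404
-162.3161752031131 0.06034496522480477
[ 0.48364977 -0.04637737  0.034     ]
[ 0.49987385 -0.14087753  0.034     ]
```

send_rows:
  series:
    - [[-1, 0, 0, -0.1, 0], [-1, 0, 0, -0.1, 0], [-1, 0, 0, -0.06, 0], [-1, 0, 0, -0.032, 0], [-1, 0, 0, 0, 0], [-1, 0, 0, 0, 0], [-1, 0, 0, 0, 0], [-1, 0, 0, 0, 0]]

```text
t: 4.2
eef_pos: [0.5658, -0.0561, 0.0588]
tcp_rot: [0.98, 0.197, 0.0, 0.0]
wrist_force: [0.4, -0.2, -0.0]
gripper_width: 0.0
grasp_force: 0.0
```

```bash
python3 - <<'E'
from h import *
o=get_obs();print(o['t'],o['eef_pos'],o['wrist_force'])
a=np.radians(np.linspace(151,83,17)); p=np.c_[.6+.04*np.cos(a),-.075+.04*np.sin(a)]
print(p[0]);print((np.diff(p,axis=0)/.25).round(3).tolist())
E
```

```text
4.2 [ 0.56577614 -0.05609507  0.05877639] [ 0.39435158 -0.20307366 -0.04116195]
[ 0.56501521 -0.05560762]
[[0.006, 0.01], [0.007, 0.01], [0.008, 0.009], [0.008, 0.009], [0.009, 0.008], [0.009, 0.007], [0.01, 0.007], [0.01, 0.006], [0.011, 0.005], [0.011, 0.004], [0.011, 0.003], [0.012, 0.002], [0.012, 0.002], [0.012, 0.001], [0.012, -0.0], [0.012, -0.001]]
```

send_rows:
  series:
    - [[-1, 0.006, 0.01, 0, -0.035], [-1, 0.007, 0.01, 0, -0.035], [-1, 0.008, 0.009, 0, -0.035], [-1, 0.008, 0.009, 0, -0.035], [-1, 0.009, 0.008, 0, -0.035], [-1, 0.009, 0.007, 0, -0.035], [-1, 0.01, 0.007, 0, -0.035], [-1, 0.01, 0.006, 0, -0.035]]

```text
t: 5.2
eef_pos: [0.5816, -0.04, 0.0583]
tcp_rot: [1.0, -0.023, -0.001, 0.0]
wrist_force: [-1.6, -0.7, 0.2]
gripper_width: -0.0002
grasp_force: 0.6
```

send_rows:
  series:
    - [[-1, 0.011, 0.005, 0, -0.035], [-1, 0.011, 0.004, 0, -0.035], [-1, 0.011, 0.003, 0, -0.035], [-1, 0.012, 0.002, 0, -0.035], [-1, 0.012, 0.002, 0, -0.035], [-1, 0.012, 0.001, 0, -0.035], [-1, 0.012, 0, 0, -0.035], [-1, 0.012, -0.001, 0, -0.035]]

```text
t: 6.2
eef_pos: [0.6045, -0.0359, 0.058]
tcp_rot: [0.971, -0.24, -0.001, 0.0]
wrist_force: [-1.7, -0.3, 0.3]
gripper_width: -0.0
grasp_force: 0.6
```

```bash
python3 - <<'E'
from h import *
o=get_obs();print(o['t'],o['eef_pos'],o['wrist_force'])
a=shot('top','top3.png')
w=shot('wrist','w3.png')
im=a['image'][:,:,::-1][160:280,290:410]
A=cv2.resize(im,(400,400),interpolation=cv2.INTER_CUBIC)
B=cv2.resize(w['image'][:,:,::-1][60:360,130:430],(400,400),interpolation=cv2.INTER_CUBIC)
cv2.imwrite('pics/c3.png',np.hstack([A,B]))
E
```

```text
6.2 [ 0.60450366 -0.03588525  0.05802931] [-1.67354703 -0.30354953  0.25498265]
```

View pics/c3.png

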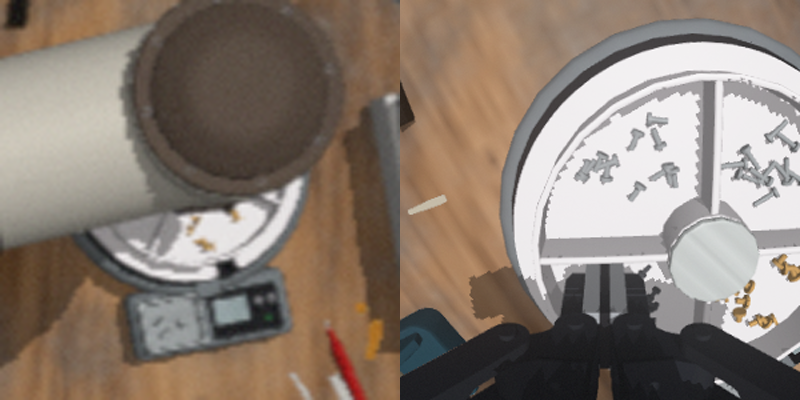

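The notch is now at top crop (227,268), just right of the console's middle. The wrist crop shows the hub at (713,260) and the divider ends at (715,82) and (542,252).

```bash
python3 - <<'E'
from m import *
ang=lambda v:(np.degrees(np.arctan2(v[1],v[0])).round(1),np.hypot(v[0],v[1]).round(4))
d=load('top3.png'); n=onz(d,227/3.3333+290-.35,268/3.3333+160-.35,.048); print('notch',ang(n-[.5985,-.0751,0]))
d=load('w3.png'); f=lambda u,v:((u-400)/1.3333+130-.1,v/1.3333+60-.1)
h=onz(d,*f(713,260),.071,True);print(h)
for p in [(715,82),(542,252)]: print(ang(onz(d,*f(*p),.066,True)-h))
E
```

```text
notch (np.float64(-160.0), np.float64(0.0713))
[ 0.60112462 -0.07497698  0.071     ]
(np.float64(-25.4), np.float64(0.0595))
(np.float64(61.2), np.float64(0.059))
```

send_rows:
  series:
    - [[-1, 0.007, -0.001, 0, -0.027], [-1, 0.0066, -0.001, 0, -0.027], [-1, 0.0066, -0.0015, 0, -0.027], [-1, 0.0063, -0.002, 0, -0.027], [-1, 0, 0, 0, 0], [-1, 0, 0, 0, 0], [-1, 0, 0, 0, 0], [-1, 0, 0, 0, 0]]

```text
t: 7.3
eef_pos: [0.612, -0.0369, 0.0583]
tcp_rot: [0.947, -0.321, -0.0, 0.0]
wrist_force: [-1.2, -0.7, -0.4]
gripper_width: 0.0001
grasp_force: 0.6
```

```bash
python3 - <<'E'
from h import *
o=get_obs();print(o['t'],o['eef_pos'],o['wrist_force'])
a=shot('top','top4.png')
w=shot('wrist','w4.png')
A=cv2.resize(a['image'][:,:,::-1][200:280,310:390],(400,400),interpolation=cv2.INTER_CUBIC)
B=cv2.resize(w['image'][:,:,::-1][60:310,200:450],(400,400),interpolation=cv2.INTER_CUBIC)
cv2.imwrite('pics/c4.png',np.hstack([A,B]))
E
```

```text
7.3 [ 0.61204192 -0.03693745  0.05827392] [-1.1939812  -0.66736631 -0.42875243]
```

View pics/c4.png

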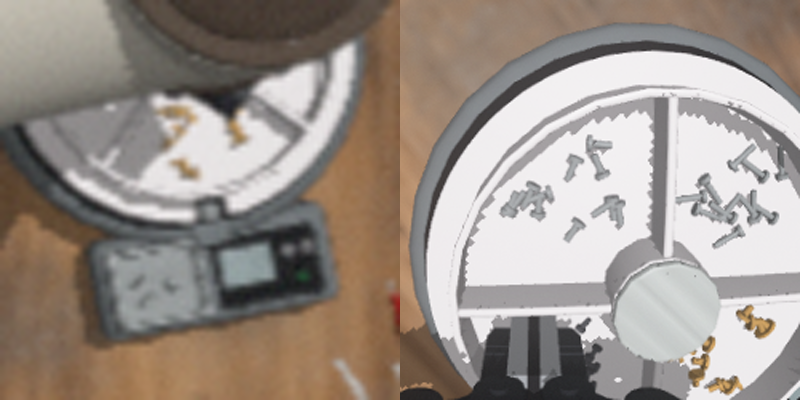

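The notch is at left crop (211,209), now grey inside, which suggests the pin is showing. It lies nearly in line with the console's middle.

```bash
python3 - <<'E'
from m import *
ang=lambda v:(np.degrees(np.arctan2(v[1],v[0])).round(1),np.hypot(v[0],v[1]).round(4))
d=load('top4.png'); f=lambda u,v:(u/5+310-.4,v/5+200-.4); H=np.array([.5985,-.0751,0])
print('notch',ang(onz(d,*f(211,209),.048)-H)); a,b=[onz(d,*f(*p),.034) for p in [(103,342),(338,293)]]
e=b-a; print(e,ang((a+b)/2-H),ang([e[1],-e[0]]))
d=load('w4.png'); f=lambda u,v:((u-400)/1.6+200-.2,v/1.6+60-.2)
h=onz(d,*f(667,311),.071,True);print(h)
for p in [(666,97),(458,311)]: print(ang(onz(d,*f(*p),.066,True)-h))
P=[.599+.071*np.cos(np.radians(-170.5)),-.075+.071*np.sin(np.radians(-170.5)),.0435]
g=cv2.cvtColor(load('top4.png')['image'],cv2.COLOR_RGB2GRAY); print(proj(load('top4.png'),P)); print(g[236:248,343:362])
E
```

```text
notch (np.float64(-170.4), np.float64(0.0706))
[ 0.01878924 -0.10118709  0.        ] (np.float64(-171.7), np.float64(0.1173)) (np.float64(-169.5), np.float64(0.1029))
[ 0.60118194 -0.07573379  0.071     ]
(np.float64(-34.0), np.float64(0.0597))
(np.float64(54.7), np.float64(0.0604))
(np.float64(351.3507185935238), np.float64(241.3451862116401))
[[229 230 228 224 223 217 213 225 229 226 221 220 210 185 181 185 201 214
  211]
 [227 229 228 227 227 225 225 227 225 216 187 180 194 215 206 195 208 226
  227]
 [225 221 219 217 217 205 207 208 205 214 211 194 183 185 198 225 227 228
  228]
 [175 175 193 201 202 193 164 141 111 110  98 123 188 222 226 229 228 226
  223]
 [143 144 149 148 147 129  87  79  88  88  68  82 169 223 228 227 224 218
  189]
 [162 162 163 162 159 140 101 105 131 138 111  78 152 216 218 216 189 129
   96]
 [225 223 222 223 224 194 132 110 134 143 117  67 107 145 136 123  96  97
  106]
 [219 219 219 220 218 190 119  95 115 126 106  68  60  73  79  87  90 103
  103]
 [106 104 116 136 141 125  87  74  91  98 105 111 105 100 104 101  95  93
   92]
 [ 58  58  59  71  83  92 111 119 117 119 117 117 109  98  97  97  89  84
   96]
 [109 109 108 106 101 102 116 120 120 118 115 118 106  88  79  95  98  81
   64]
 [ 94  98 103 109 105  97 103 118 117 117 113 110 100  80  61  45  50  45
   42]]
```

send_rows:
  series:
    - [[-1, -0.01, 0, 0, 0], [-1, 0, 0, 0.064, 0], [-1, 0, 0, 0.07, 0], [-1, -0.019, -0.076, 0, 0], [-1, -0.019, -0.076, 0, 0], [-1, 0, 0, -0.036, 0], [-1, 0, 0, -0.03, 0], [-1, 0, 0, 0, 0]]

```text
t: 8.4
eef_pos: [0.5994, -0.0749, 0.0738]
tcp_rot: [0.947, -0.321, -0.001, 0.001]
wrist_force: [0.0, 0.1, -0.1]
gripper_width: 0.0002
grasp_force: 0.0
```

send_rows:
  series:
    - [[-1, 0, 0, 0, 0], [-1, 0, 0, -0.004, 0], [-1, 0, 0, -0.004, 0], [-1, 0, 0, -0.004, 0], [-1, 0, 0, -0.004, 0], [-1, 0, 0, -0.004, 0], [-1, 0, 0, 0, 0], [-1, 0, 0, 0, 0]]

```text
t: 9.4
eef_pos: [0.6002, -0.0749, 0.0706]
tcp_rot: [0.947, -0.321, 0.0, -0.0]
wrist_force: [-1.1, 0.4, 3.9]
gripper_width: 0.0003
grasp_force: 1.7
```

send_rows:
  series:
    - [[-1, 0, 0, -0.004, 0], [-1, 0, 0, -0.004, 0], [-1, 0, 0, -0.004, 0], [-1, 0, 0, -0.004, 0], [-1, 0, 0, 0, 0], [-1, 0, 0, 0, 0], [-1, 0, 0, 0, 0], [-1, 0, 0, 0, 0]]

```text
t: 10.4
eef_pos: [0.6002, -0.0749, 0.0661]
tcp_rot: [0.947, -0.321, -0.0, -0.0]
wrist_force: [-0.4, 0.0, 1.0]
gripper_width: 0.0003
grasp_force: 0.4
```

send_rows:
  series:
    - [[-1, 0, 0, -0.004, 0], [-1, 0, 0, -0.004, 0], [-1, 0, 0, -0.004, 0], [-1, 0, 0, -0.004, 0], [-1, 0, 0, 0, 0], [-1, 0, 0, 0, 0], [-1, 0, 0, 0, 0], [-1, 0, 0, 0, 0]]

```text
t: 11.4
eef_pos: [0.6002, -0.0749, 0.064]
tcp_rot: [0.947, -0.32, 0.0, 0.0]
wrist_force: [-4.6, 1.6, 10.7]
gripper_width: -0.0001
grasp_force: 5.5
```

Home: the tip is at z = 0.064 and the force has risen to 11 N. I'll press slightly more to confirm, then lift off clear.

send_rows:
  series:
    - [[-1, 0, 0, -0.004, 0], [-1, 0, 0, 0, 0], [-1, 0, 0, 0, 0], [-1, 0, 0, 0.01, 0], [-1, 0, 0, 0.03, 0], [-1, 0, 0, 0.1, 0], [-1, 0, 0, 0.12, 0], [-1, 0, 0, 0.12, 0]]

```text
t: 12.4
eef_pos: [0.6001, -0.0751, 0.1568]
tcp_rot: [0.947, -0.321, -0.0, 0.0]
wrist_force: [0.5, -1.1, -0.3]
gripper_width: -0.0002
grasp_force: 0.0
```

send_rows:
  series:
    - [[-1, -0.1, 0.15, 0, 0], [-1, -0.1, 0.15, 0, 0], [-1, -0.1, 0.15, 0, 0], [-1, 0, 0, 0, 0], [-1, 0, 0, 0, 0], [-1, 0, 0, 0, 0], [-1, 0, 0, 0, 0], [-1, 0, 0, 0, 0]]

```text
t: 13.4
eef_pos: [0.5254, 0.037, 0.1561]
tcp_rot: [0.947, -0.321, -0.0, 0.0]
wrist_force: [0.1, 0.4, 0.6]
gripper_width: 0.0001
grasp_force: 0.0
```

```bash
python3 - <<'E'
from h import *
o=get_obs();print(o['t'],o['eef_pos'],o['wrist_force'])
a=shot('top','top5.png')
w=shot('wrist','w5.png')
A=cv2.resize(a['image'][:,:,::-1][160:280,290:410],(400,400),interpolation=cv2.INTER_CUBIC)
B=cv2.resize(w['image'][:,:,::-1],(400,300))
cv2.imwrite('pics/c5.png',np.hstack([A,np.vstack([B,np.zeros((100,400,3),np.uint8)])]))
E
```

```text
13.4 [0.5253655  0.03703131 0.1561213 ] [0.14862253 0.38042044 0.60749575]
```

View pics/c5.png

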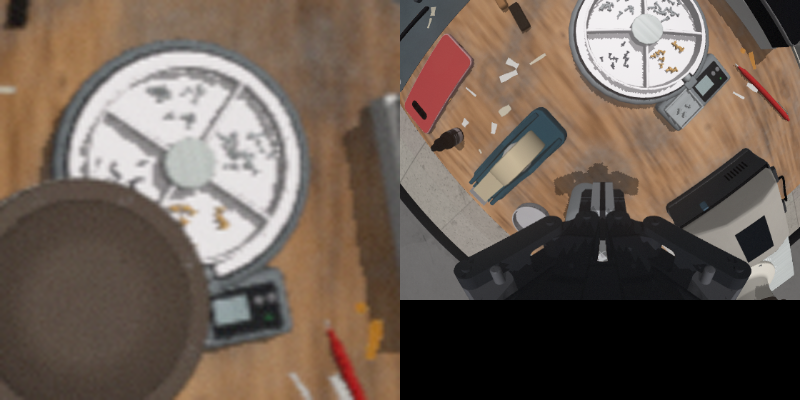

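The carousel sits flat with its notch at the console side (left crop ~(207,270)). The other things are undisturbed, though the gripper hides the cleaner bottle, which the arm never came down near.

```bash
python3 -c "
from h import *
print(env.job_done())"
```

```text
the job is handed in; nothing more can be done
None
```

The carousel was turned about 53° until the notch stood over the pin, then pressed fully home (hub top at 64 mm, press force about 11 N when last read), and the job was handed in at about 13.5 s; no verdict came back.

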